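# Tip the delivered carton flat and push it to the stop rail

## Task

Book in the delivery: the kraft carton is standing on its long narrow edge with its label side towards you. Push it over so that it lies flat with the label up, then push it along the worktop until its long side sits flush against the low aluminium stop rail, gently and without ramming it in, the whole carton within the rail's length. Only push it, never pick it up off the worktop, and leave the brown bottle, the beaker and the flask where they stand.

Things in the scene. Friction and masses are not known exactly. Their poses are not given: they have to be found in the camera images.
- carton: brown kraft carton, a closed block 118 (own x) x 157 (own y) x 53 mm (own z), 0.14 to 0.28 kg. Origin: centre of the 118 x 157 underside; own z points out through the opposite face, which bears the label. It starts standing on its 157 x 53 edge, 118 mm tall: own x up, own z level, roughly towards the robot. Pushed level near the top it tips without sliding; past some 25 degrees it falls by itself.
- carton_mid (a point): centre of the carton block, 26.5 mm from the underside along own z; same axes as the carton
- stop_rail: straight aluminium rail screwed to the worktop beyond the carton: a fence 280 mm long (own y), 10 mm thick, 26 mm high, with a 5 mm high screw flange reaching to 39 mm behind its front face. Origin: middle of the front face, at worktop height. Own x is level, square to the front face, pointing away from the carton; own z is up. Its face is smooth and slippery (friction about 0.2).
- amber_bottle: brown bottle with a black cap, 58 mm across, 126 mm tall, to the left of the work; origin at the centre of its underside. Leave it alone.
- beaker: small clear beaker, 59 mm across, 71 mm tall, to the right of the work; origin at the centre of its underside. Leave it alone.
- flask: clear conical flask, 95 mm across, 113 mm tall, behind the stop rail; origin at the centre of its underside. Leave it alone.

How it is judged:
By the outcome, as a careful person would: the job done as asked, in the order asked, and still so for the second after the job is handed in, with the robot touching nothing.
It also fails if it takes over 45 s, if anything falls off the work surface, if the arm or the gripper's body presses on something with over 40 N, if the wrist force passes 120 N, or if a joint passes its speed limit or range.

## Robot

A 6-joint arm with a two-finger parallel gripper is mounted at the origin on a cart in front of the work surface, level with it; the furniture and walls round the work are solid. World frame = base frame: x ahead of the robot, y to its left, z up, the work surface at z = 0. Lengths are in m, angles in rad, forces in N, time in s.
With the tool pointing down it reaches from about 0.325 to 0.9 m from the base axis. Payload 6.1 kg.
Tool frame: the origin (TCP) lies on the mounting face of the last link; the fingertips stand robot.tip_extent ahead of it and the grasp point (between the pads) lies 164 mm ahead of it (robot.tip_extent is the distance from the TCP to the fingertips, in m); x points along the fingers, y is the direction in which the jaws open and shut, and the axes are right-handed (so a half turn about x gives the same grasp; the last joint's range is limited). The gripper opens to 87 mm and grips with 3 to 60 N. Pads are 19 mm wide; open, the fingers measure 117 mm over their backs; the gripper's body (75 mm by 190 mm) begins 51 mm behind the grasp point.
Start: joints at [0.988, 0.22, 1.526, -0, 1.395, -0.126], TCP at [0.276, 0.561, 0.405] pointing down, gripper open.
Joint ranges: [-2.98, 2.98], [-0.91, 2.08], [0.09, 2.57], [-1.24, 4.39], [0.2, 2.65], [-2.68, 2.68]. Speed limits (rad/s): [2.57, 2.57, 3.01, 3.14, 3.14, 3.14].

## Interface

Orientations are given as [roll, pitch, yaw] about the fixed x, y, z axes, in that order (R = Rz(yaw) Ry(pitch) Rx(roll)).
In Python, from workcell import robot, camera, hand_in gives the robot as it stands.
- The arm moves only by the shell command python3 -m handwheel 'ROWS'. ROWS is JSON, a list of rows, each a list of 5 numbers: the closure, from 0 (fully open) to 1 (shut), then the shift along the world's x, y, z in cm, then the turn about the world's z in degrees. In form: [[gripper, x, y, z, spin], ...]. A call has exactly 10 rows; each row is the pose to reach, as a shift and turn from the pose commanded when the call began; what a row does not reach only later rows make up. A row lasts 1/10 s, in which the tool goes at most 50 mm and 8.59 degrees, less where a joint would pass 70% of its speed; a pose out of reach is approached as far as the arm can. A call with a gripper value outside its range is refused whole. The fingers move at their own pace and stop on an object; the grip force is fixed at half the most. Time passes only in rows, so rows that repeat a pose let the fingers close, or fill a call up. It gives the time, the measured TCP pose, the force and the opening at its end, in the units of the state.
- robot.read_state(): the state, without advancing time (a new reading comes with each control period).
- camera(name): name is "scene" or "top"; returns a dict with "frame" (400x640x3 uint8, blue, green, red), "z_map" (400x640 float32, m along the optical axis (not along the pixel's ray), 0 where there is no reading), "intrinsics" (3x3 intrinsics, pixels), "pose" (4x4, takes a point from camera to world coordinates). Camera axes: x right, y down, z forward; pixel columns grow to the right and rows downward; lengths in m; the calibration is good to about 2 mm. A picture is of the moment at which its call begins.
- hand_in(): hands the job in, once; it reports no verdict.
The state is a dict: "time_s": time; "joint_pos": joint angles; "joint_vel": joint speeds; "joint_efforts": joint torques, N m; "tcp_pos": TCP position; "ee_rot": TCP orientation; "contact_force": force on the tool from outside, world axes, zero at the start; "moment": the same for the moment, N m; "opening": finger opening in m.
Only numpy, scipy, OpenCV 4.12 (cv2) and the standard library are available. Lean on these libraries where they do the work, as an engineer would, in place of code of your own. Each camera call takes 0.05 s, during which the arm holds its last target.

## Working session

There is one attempt and no reset: what is moved stays moved. The work goes in short steps, Python scripts to look and compute and a shell command to move; the robot and the scene stay as the last step left them, time stands still between calls to the robot, and variables do not carry over. Pictures are saved under pics/ and viewed, and the job is handed in when it is done.

```bash
mkdir -p pics; ls; python3 - <<'E'
from workcell import robot,camera
import cv2,numpy as np
s=robot.read_state(); print(s['time_s'],s['tcp_pos'],s['ee_rot'],s['opening'],robot.tip_extent)
for n in('scene','top'):
    c=camera(n); cv2.imwrite(f'pics/{n}0.png',c['frame']); np.savez(f'{n}0.npz',**c)
    print(n,c['intrinsics'].tolist(),np.round(c['pose'],3).tolist())
E
```

```text
pics
0.0 [0.27551798 0.56069215 0.40361257] [-1.70039506  1.56882531 -2.15720033] 0.08730307874456138 0.1822
scene [[456.804526077921, 0.0, 314.9643787079256], [0.0, 456.804526077921, 205.648505436712], [0.0, 0.0, 1.0]] [[0.813, -0.224, 0.538, -0.001], [-0.583, -0.312, 0.75, -0.776], [0.0, -0.923, -0.384, 0.514], [0.0, 0.0, 0.0, 1.0]]
top [[362.75779404086944, 0.0, 322.2067525973018], [0.0, 362.75779404086944, 196.4401934409443], [0.0, 0.0, 1.0]] [[0.017, -0.996, 0.086, 0.537], [-1.0, -0.017, 0.006, 0.101], [-0.004, -0.086, -0.996, 1.095], [0.0, 0.0, 0.0, 1.0]]
```

View pics/scene0.png

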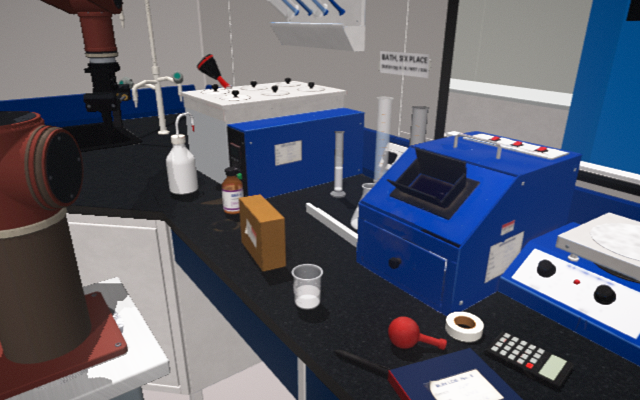

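View pics/top0.png

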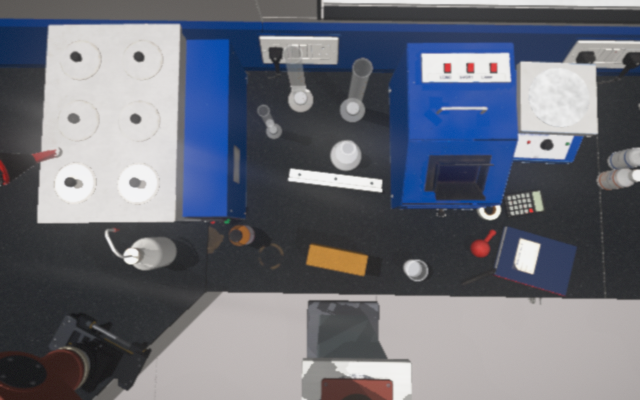

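The top view shows the carton's top face near (337,260) and the rail near (335,180). The bottle is at (241,235), the beaker at (415,270) and the flask at (346,155). Next I'll measure all of these.

```bash
cat > h.py <<'E'
import numpy as np,cv2
from workcell import robot,camera
def cast(c,px,z):
    px=np.atleast_2d(np.asarray(px,float)); K=c['intrinsics'];T=c['pose']
    d=(np.linalg.inv(K)@np.c_[px,np.ones(len(px))].T).T@T[:3,:3].T
    o=T[:3,3]; return o+d*((z-o[2])/d[:,2])[:,None]
def cloud(c):
    K=c['intrinsics'];T=c['pose'];z=c['z_map'];v,u=np.mgrid[:400,:640]
    P=np.stack([(u-K[0,2])/K[0,0]*z,(v-K[1,2])/K[1,1]*z,z],-1)
    return P@T[:3,:3].T+T[:3,3]
def big(m):
    n,l,st,ce=cv2.connectedComponentsWithStats(m.astype(np.uint8)); k=1+np.argmax(st[1:,4]); return l==k
E
python3 - <<'E'
from h import *
c=dict(np.load('top0.npz')); s=dict(np.load('scene0.npz'))
P=cloud(c); hsv=cv2.cvtColor(c['frame'],cv2.COLOR_BGR2HSV)
roi=np.zeros((400,640),bool); roi[235:285,295:395]=1
m=roi&(hsv[...,1]>120)&(hsv[...,2]>100)&(hsv[...,0]<25); m=big(m)
cn=cv2.findContours(m.astype(np.uint8),0,2)[0][0]
r=cv2.minAreaRect(cn); b=cv2.boxPoints(r); print('px',r,b.round(1).tolist())
W=cast(c,b,.118); print('carton top corners',W.round(4).tolist(),'mean',W.mean(0).round(4),'z',np.median(P[m][:,2]).round(4))
print([np.linalg.norm(W[i]-W[i-1]).round(4) for i in range(4)])
roi[:]=0; roi[160:200,280:390]=1
m=big(roi&(hsv[...,1]<60)&(hsv[...,2]>130)); cn=cv2.findContours(m.astype(np.uint8),0,2)[0][0]
r=cv2.minAreaRect(cn); b=cv2.boxPoints(r); print('rail px',r,b.round(1).tolist())
q=P[m]; print('z hist',np.percentile(q[:,2],[5,25,50,75,95]).round(4))
print(cast(c,b,.026).round(4).tolist())
# table edge, objects from depth
for nm,(r0,r1,c0,c1) in dict(bottle=(222,248,225,258),beaker=(258,282,400,430),flask=(138,172,328,364)).items():
    q=P[r0:r1,c0:c1].reshape(-1,3); q=q[(q[:,2]>.02)&(q[:,2]<.2)]; print(nm,len(q),q.min(0).round(3) if len(q) else '',q.max(0).round(3) if len(q) else '', q.mean(0).round(3))
print('worktop edge', P[280:300:2,340].round(3).tolist())
Q=cloud(s); m2=(lambda h:(h[...,1]>140)&(h[...,0]<25)&(h[...,2]>60))(cv2.cvtColor(s['frame'],cv2.COLOR_BGR2HSV)); m2[:185]=0;m2[280:]=0;m2[:,:238]=0;m2[:,300:]=0
q=Q[big(m2)]; print('carton scene',q.min(0).round(3),q.max(0).round(3))
f=c['frame'][130:300,220:440]; cv2.imwrite('pics/crop0.png',cv2.resize(f,None,fx=3.5,fy=3.5,interpolation=2))
cv2.imwrite('pics/crop0s.png',cv2.resize(s['frame'][150:320,200:400],None,fx=3.5,fy=3.5,interpolation=2))
E
```

```text
px ((336.5769348144531, 259.6153869628906), (59.81541442871094, 21.37665367126465), 11.309932708740234) [[305.20001220703125, 264.20001220703125], [309.29998779296875, 243.3000030517578], [368.0, 255.0], [363.79998779296875, 276.0]]
carton top corners [[0.4396, 0.1488, 0.118], [0.4951, 0.1388, 0.118], [0.4668, -0.0181, 0.118], [0.4116, -0.0073, 0.118]] mean [0.4533 0.0655 0.118 ] z 0.1168
[np.float64(0.1586), np.float64(0.0564), np.float64(0.1594), np.float64(0.0562)]
rail px ((334.99951171875, 179.8787384033203), (94.00888061523438, 13.416948318481445), 6.911227226257324) [[287.5, 180.89999389648438], [289.1000061035156, 167.60000610351562], [382.5, 178.89999389648438], [380.8999938964844, 192.1999969482422]]
z hist [-0.0002  0.003   0.0052  0.0207  0.0266]
[[0.674, 0.2108, 0.026], [0.714, 0.207, 0.026], [0.6846, -0.0708, 0.026], [0.6448, -0.0662, 0.026]]
bottle 429 [0.485 0.307 0.021] [0.549 0.383 0.129] [0.515 0.329 0.092]
beaker 389 [ 0.397 -0.189  0.02 ] [ 0.452 -0.132  0.075] [ 0.423 -0.165  0.043]
flask 656 [ 0.716 -0.004  0.02 ] [0.802 0.08  0.115] [0.751 0.04  0.057]
worktop edge [[0.383, 0.05, -0.002], [0.378, 0.05, 0.001], [0.372, 0.05, -0.001], [0.366, 0.05, 0.002], [0.36, 0.05, -0.002], [0.354, 0.05, 0.001], [0.348, 0.05, -0.003], [0.342, 0.05, -0.003], [0.181, 0.01, -0.855], [0.17, 0.009, -0.857]]
carton scene [-0.001 -0.776 -0.003] [0.625 0.346 0.514]
```

View pics/crop0.png

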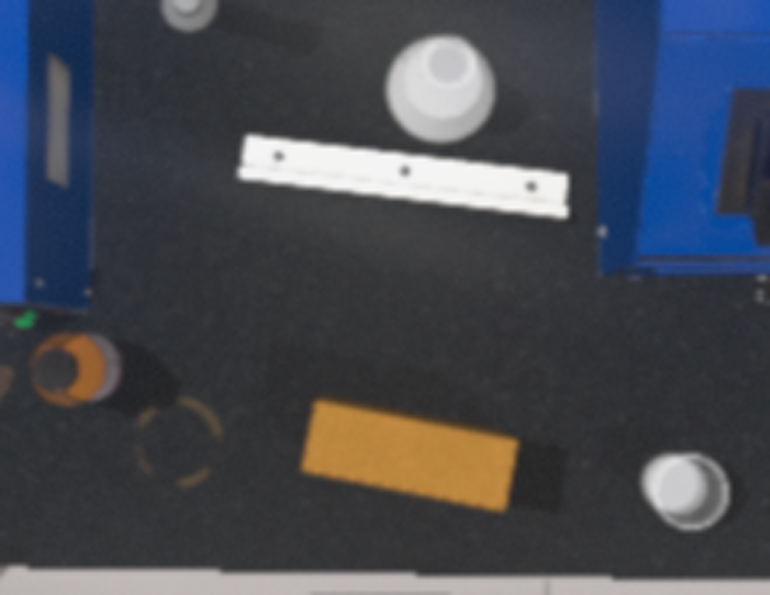

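View pics/crop0s.png

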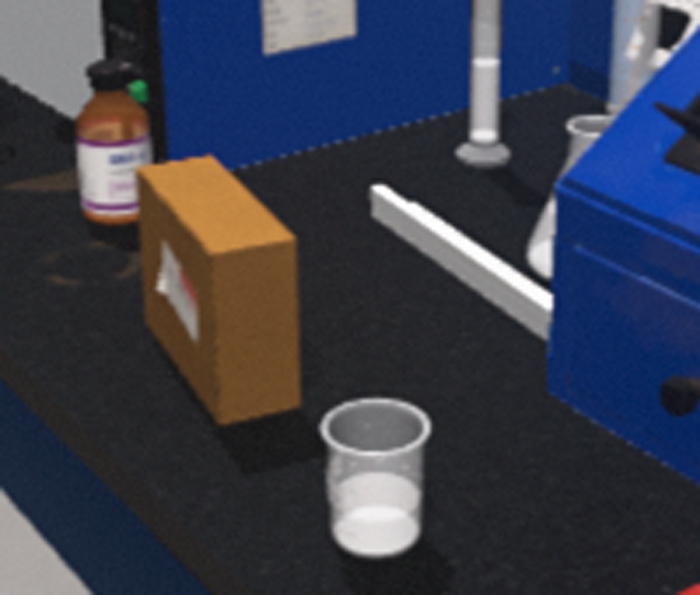

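```bash
python3 - <<'E'
from h import *
from scipy.spatial.transform import Rotation as R
s=robot.read_state(); A=R.from_euler('xyz',s['ee_rot']).as_matrix()
print(A.round(3)); y=A[:,1]; print('jaw heading',np.degrees(np.arctan2(y[1],y[0])), s['contact_force'],s['joint_pos'])
n=np.array([.1565,0.0279]); print('carton y heading',np.degrees(np.arctan2(.1565,.0282)),'rail',np.degrees(np.arctan2(.277,.0292)))
E
```

```text
[[-0.001  0.441  0.897]
 [-0.001  0.897 -0.441]
 [-1.    -0.002 -0.   ]]
jaw heading 63.826482523063916 [-0.07189668 -0.04733419  0.22175822] [ 9.87902731e-01  2.21141100e-01  1.52748790e+00 -2.74683704e-05
  1.39469363e+00 -1.26074540e-01]
carton y heading 79.78538810573255 rail 83.98238040262403
```

```bash
python3 -m handwheel '[[0,1,-4,0,2],[0,2,-8.5,0,4],[0,3,-13,0,6],[0,4,-18,0,8],[0,5,-23,0,10],[0,6,-28,0,12],[0,7,-33,0,14],[0,8,-38,0,16],[0,9,-43,0,16],[0,10,-47,0,16]]'
python3 -m handwheel '[[0,0,-1,0,0],[0,0,-1,-2,0],[0,0,-1,-4,0],[0,0,-1,-6,0],[0,0,-1,-8,0],[0,0,-1,-10,0],[0,0,-1,-11.5,0],[0,0,-1,-12.1,0],[0,0,-1,-12.1,0],[0,0,-1,-12.1,0]]'
python3 - <<'E'
from h import *
for n in('scene','top'):
    c=camera(n); cv2.imwrite(f'pics/{n}1.png',c['frame']); np.savez(f'{n}1.npz',**c)
E
```

```text
time_s: 1.1
tcp_pos: [0.3752, 0.089, 0.4046]
ee_rot: [0.001, 1.57, -0.176]
contact_force: [0.9, 0.7, 1.2]
opening: 0.0868
time_s: 2.1
tcp_pos: [0.3759, 0.0812, 0.2843]
ee_rot: [0.36, 1.57, 0.182]
contact_force: [0.0, 0.7, 0.2]
opening: 0.0869
```

View pics/scene1.png

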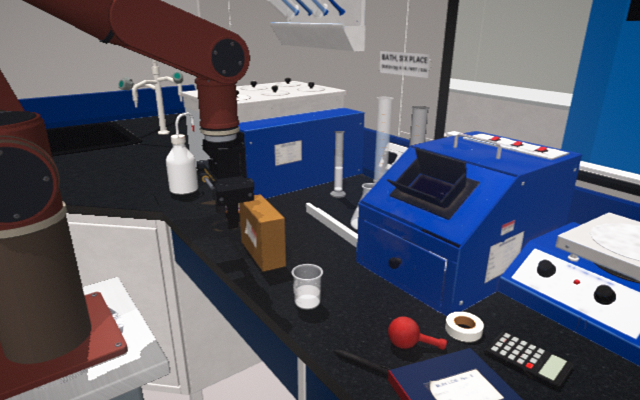

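View pics/top1.png

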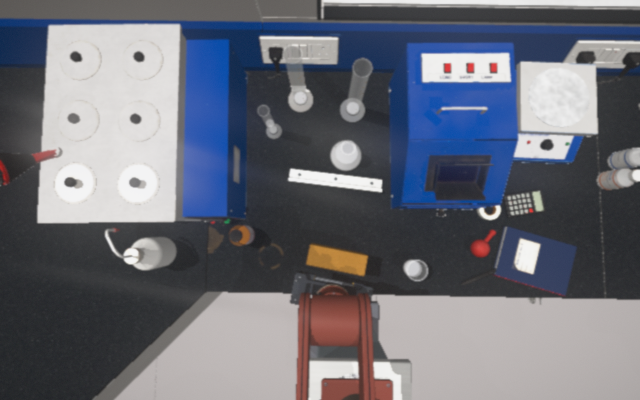

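```bash
python3 -m handwheel '[[0,0.8,-0.14,0,0],[0,1.6,-0.28,0,0],[0,2.4,-0.43,0,0],[0,2.8,-0.5,0,0],[0,3.2,-0.57,0,0],[0,3.6,-0.65,0,0],[0,4,-0.72,0,0],[0,4.4,-0.8,0,0],[0,4.8,-0.87,0,0],[0,5.2,-0.94,0,0]]'
python3 - <<'E'
from h import *
for n in('scene',):
    c=camera(n); cv2.imwrite(f'pics/{n}2.png',c['frame'][130:330,160:420].repeat(3,0).repeat(3,1))
E
```

```text
time_s: 3.2
tcp_pos: [0.4279, 0.0715, 0.2837]
ee_rot: [-2.875, 1.571, -3.053]
contact_force: [-0.9, 0.3, 0.8]
opening: 0.087
```

View pics/scene2.png

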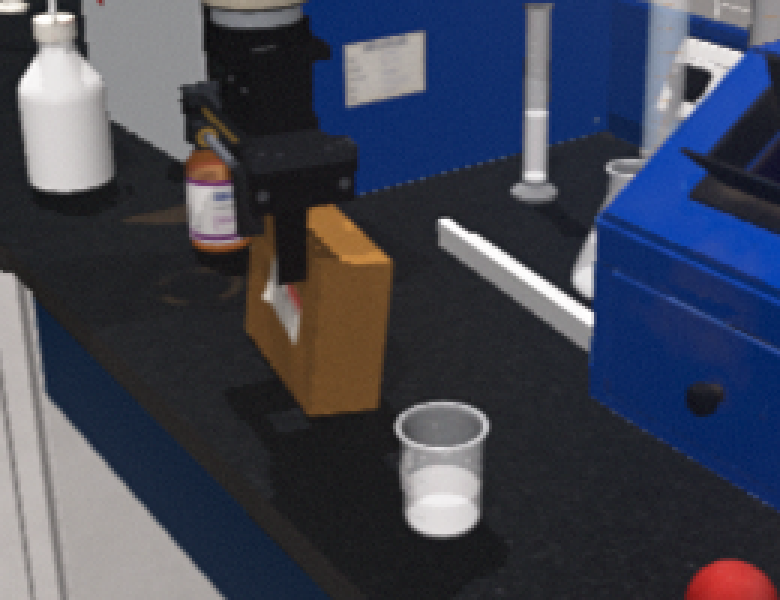

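The fingers are touching the label face and the carton has started to tilt, with its top edge near (330,225). I'll keep pushing slowly.

```bash
python3 -m handwheel '[[0,0.5,-0.09,0,0],[0,1,-0.18,0,0],[0,1.5,-0.27,0,0],[0,2,-0.36,0,0],[0,2.4,-0.43,0,0],[0,2.8,-0.5,0,0],[0,3.2,-0.57,0,0],[0,3.6,-0.64,0,0],[0,4,-0.71,0,0],[0,4.4,-0.78,0,0]]'
python3 - <<'E'
from h import *
for n in('scene',):
    c=camera(n); cv2.imwrite(f'pics/{n}3.png',c['frame'][130:330,160:420].repeat(3,0).repeat(3,1))
E
```

```text
time_s: 4.25
tcp_pos: [0.472, 0.0637, 0.2837]
ee_rot: [-3.082, 1.571, 3.023]
contact_force: [-0.8, -0.2, -0.4]
opening: 0.0866
```

View pics/scene3.png

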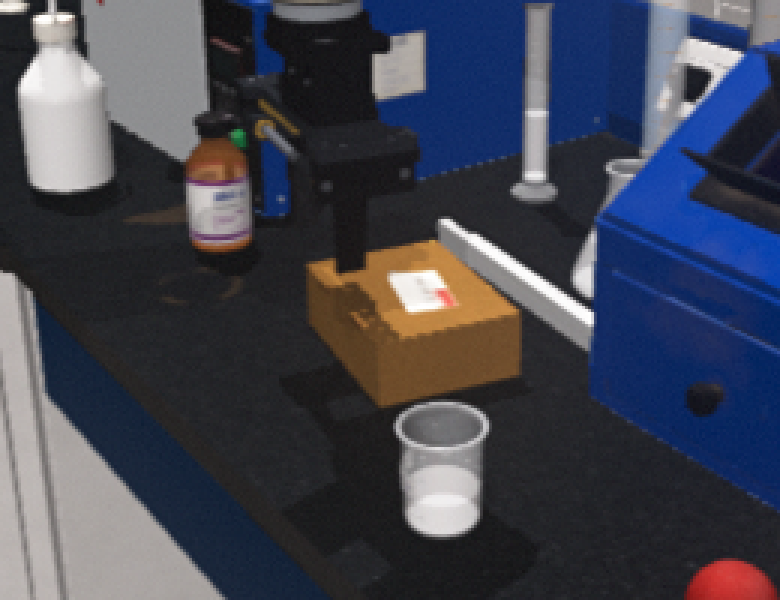

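The carton now lies flat with the label up, its near corner at about (380,405). I'll back off and measure it.

```bash
python3 -m handwheel '[[0,-1,0.1,0,0],[0,-3,0.2,0,0],[0,-5,0.3,0,0],[0,-7,0.4,0,0],[0,-8.5,0.4,0,0],[0,-9.5,0.4,0,0],[0,-10,0.4,0,0],[0,-10,0.4,0,0],[0,-10,0.4,0,0],[0,-10,0.4,0,0]]'
cat > meas.py <<'E'
from h import *
import sys
k=sys.argv[1]; c=camera('top'); np.savez(f'top{k}.npz',**c)
hsv=cv2.cvtColor(c['frame'],cv2.COLOR_BGR2HSV); P=cloud(c)
roi=np.zeros((400,640),bool); roi[170:290,270:400]=1
# carton: surface at 40..65 mm height, top face
m=big(roi&(P[...,2]>.042)&(P[...,2]<.062)&(P[...,0]<.70))
m2=big(roi&(hsv[...,1]>120)&(hsv[...,2]>100)&(hsv[...,0]<25))
cn=cv2.findContours((m).astype(np.uint8),0,2)[0]; cn=max(cn,key=cv2.contourArea)
b=cv2.boxPoints(cv2.minAreaRect(cn)); W=cast(c,b,.053); 
print('depth-mask corners',W[:,:2].round(4).tolist(),'c',W.mean(0).round(4)[:2],[round(np.linalg.norm(W[i]-W[i-1]),4) for i in range(4)],'z',np.median(P[m][:,2]).round(4))
cn=max(cv2.findContours(m2.astype(np.uint8),0,2)[0],key=cv2.contourArea)
b=cv2.boxPoints(cv2.minAreaRect(cn)); W=cast(c,b,.053)
print('colour corners',W[:,:2].round(4).tolist(),'c',W.mean(0).round(4)[:2],[round(np.linalg.norm(W[i]-W[i-1]),4) for i in range(4)])
W=W[np.argsort(W[:,0])]; far=W[2:];near=W[:2]
for nm,e in(('near',near),('far',far)):
    e=e[np.argsort(e[:,1])]; d=e[1]-e[0]; print(nm,'mid',e.mean(0)[:2].round(4),'heading',np.degrees(np.arctan2(d[1],d[0])).round(2))
# rail fence top
r=np.zeros((400,640),bool); r[160:205,280:392]=1
m=r&(hsv[...,1]<60)&(hsv[...,2]>130)&(P[...,2]>.019)&(P[...,2]<.033)&(P[...,0]>.63)&(P[...,0]<.70)
q=P[m][:,:2]; p=np.polyfit(q[:,1],q[:,0],1); res=q[:,0]-np.polyval(p,q[:,1])
print('rail top pts',len(q),'line x=%.4f*y+%.4f'%tuple(p),'heading',90-np.degrees(np.arctan(p[0])),'res pct',np.percentile(res,[2,50,98]).round(4),'y',q[:,1].min().round(3),q[:,1].max().round(3))
cv2.imwrite(f'pics/top{k}.png',cv2.resize(c['frame'][130:300,220:440],None,fx=3.5,fy=3.5,interpolation=2))
s=robot.read_state(); print(s['time_s'],s['tcp_pos'].round(4),s['contact_force'].round(2))
E
python3 meas.py 4
```

```text
time_s: 5.3
tcp_pos: [0.3722, 0.0676, 0.2839]
ee_rot: [0.091, 1.57, -0.087]
contact_force: [0.5, -1.4, 1.4]
opening: 0.0871
depth-mask corners [[0.4944, 0.137], [0.6102, 0.116], [0.5817, -0.0396], [0.4665, -0.0172]] c [0.5382 0.049 ] [np.float64(0.1567), np.float64(0.1177), np.float64(0.1582), np.float64(0.1173)] z 0.0538
colour corners [[0.4932, 0.1395], [0.6112, 0.1181], [0.5822, -0.0397], [0.4649, -0.0169]] c [0.5379 0.0502] [np.float64(0.1589), np.float64(0.1199), np.float64(0.1604), np.float64(0.1195)]
near mid [0.479  0.0613] heading 79.76
far mid [0.5967 0.0392] heading 79.62
rail top pts 327 line x=0.1052*y+0.6589 heading 83.99602730052963 res pct [-0.0047 -0.      0.0052] y -0.067 0.207
5.35 [0.3721 0.0677 0.2839] [-0.84 -0.68  0.18]
```

View pics/top4.png

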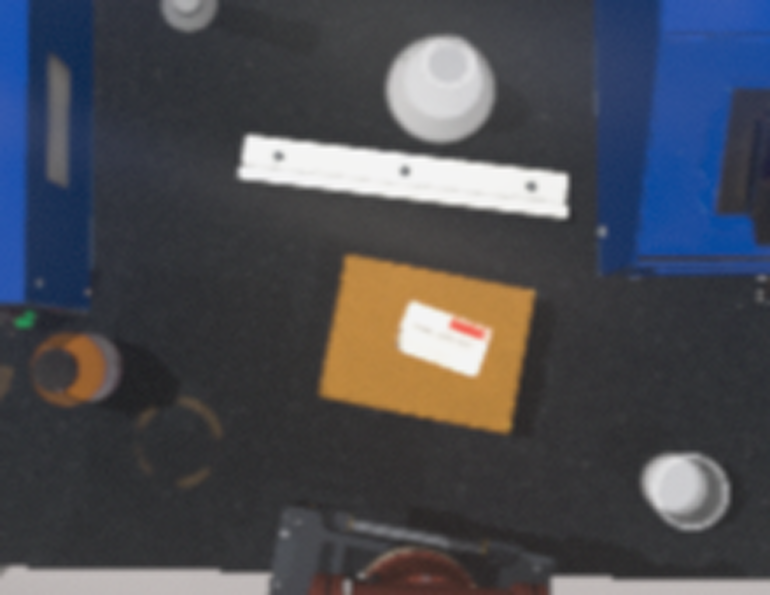

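The carton measures centre (0.538, 0.050) and heading 79.7°, against 84.0° for the rail, with a gap of 54–67 mm. I'll square the jaws to the rail, go down behind the carton and push. The right finger will touch first, which turns the carton square.

```bash
python3 -m handwheel '[[0,1,0,0,1],[0,2,-0.1,-1,2],[0,3,-0.2,-2,3],[0,4,-0.4,-3.5,4.2],[0,4.3,-0.4,-5,4.2],[0,4.3,-0.4,-6.5,4.2],[0,4.3,-0.4,-7.5,4.2],[0,4.3,-0.4,-8,4.2],[0,4.3,-0.4,-8,4.2],[0,4.3,-0.4,-8,4.2]]'
python3 -m handwheel '[[0,0.8,-0.08,0,0],[0,1.6,-0.17,0,0],[0,2.4,-0.25,0,0],[0,3.2,-0.34,0,0],[0,3.8,-0.4,0,0],[0,4.4,-0.46,0,0],[0,5,-0.53,0,0],[0,5.6,-0.59,0,0],[0,6.2,-0.65,0,0],[0,6.8,-0.71,0,0]]'
python3 meas.py 5
python3 - <<'E'
from h import *
c=camera('scene'); cv2.imwrite('pics/scene5.png',c['frame'][130:330,160:420].repeat(3,0).repeat(3,1))
E
```

```text
time_s: 6.35
tcp_pos: [0.4151, 0.0637, 0.2041]
ee_rot: [0.008, 1.57, -0.096]
contact_force: [-0.3, 0.2, -0.1]
opening: 0.0869
time_s: 7.35
tcp_pos: [0.4829, 0.0566, 0.2035]
ee_rot: [3.046, 1.57, 2.942]
contact_force: [-1.6, 0.1, -1.2]
opening: 0.0867
depth-mask corners [[0.5259, 0.1333], [0.6205, 0.1246], [0.6057, -0.032], [0.5114, -0.022]] c [0.5659 0.051 ] [np.float64(0.156), np.float64(0.095), np.float64(0.1572), np.float64(0.0948)] z 0.054
colour corners [[0.3646, 0.1272], [0.5222, 0.1218], [0.5169, -0.0295], [0.3596, -0.0221]] c [0.4408 0.0494] [np.float64(0.1494), np.float64(0.1577), np.float64(0.1514), np.float64(0.1575)]
near mid [0.3621 0.0526] heading 88.06
far mid [0.5196 0.0462] heading 87.98
rail top pts 333 line x=0.1046*y+0.6589 heading 84.02801587708157 res pct [-0.0049 -0.0001  0.0052] y -0.067 0.207
7.4 [0.4838 0.0565 0.2039] [-1.51 -0.51  0.28]
```

View pics/scene5.png

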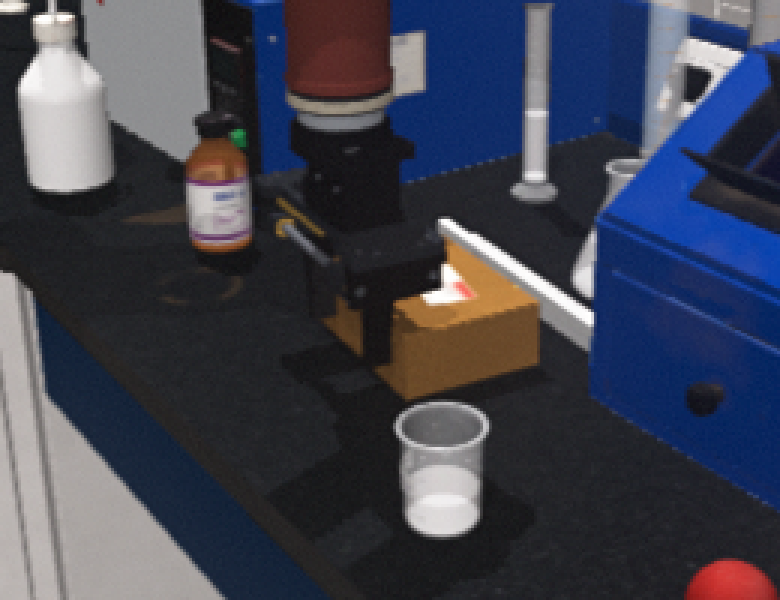

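View pics/top5.png

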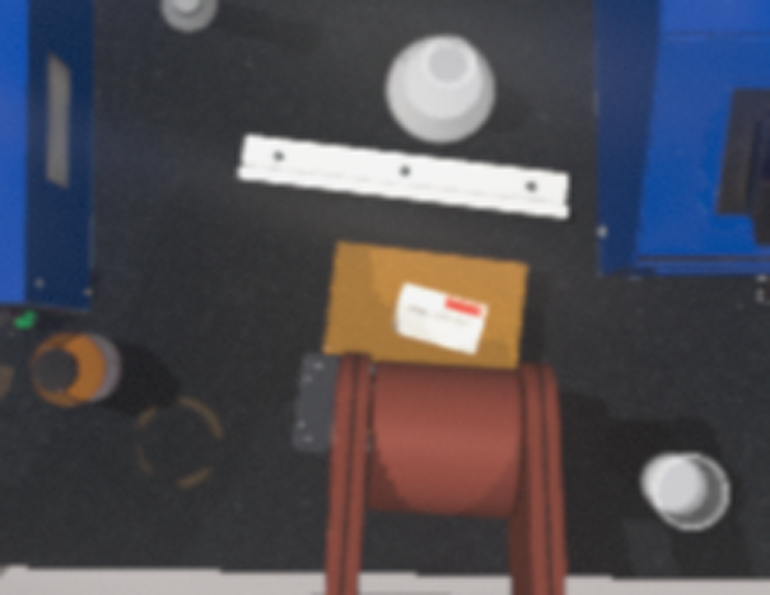

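The carton is square to the rail and about 44 mm short of it. Now 34 mm more, then a slow finish.

```bash
python3 -m handwheel '[[0,0.4,-0.04,0,0],[0,0.8,-0.08,0,0],[0,1.2,-0.13,0,0],[0,1.6,-0.17,0,0],[0,2,-0.21,0,0],[0,2.4,-0.25,0,0],[0,2.8,-0.29,0,0],[0,3.1,-0.33,0,0],[0,3.3,-0.35,0,0],[0,3.4,-0.36,0,0]]'
python3 meas.py 6
```

```text
time_s: 8.45
tcp_pos: [0.5168, 0.053, 0.2038]
ee_rot: [3.106, 1.571, 3.002]
contact_force: [-3.6, -0.1, 1.5]
opening: 0.087
depth-mask corners [[0.5657, 0.129], [0.6546, 0.1208], [0.6397, -0.0355], [0.5512, -0.0262]] c [0.6028 0.047 ] [np.float64(0.1559), np.float64(0.0892), np.float64(0.157), np.float64(0.089)] z 0.0542
colour corners [[0.6508, 0.1322], [0.6568, -0.0646], [0.368, -0.0694], [0.362, 0.1227]] c [0.5094 0.0302] [np.float64(0.289), np.float64(0.1969), np.float64(0.2888), np.float64(0.1922)]
near mid [0.365  0.0267] heading 91.8
far mid [0.6538 0.0338] heading 91.74
rail top pts 322 line x=0.1051*y+0.6590 heading 84.00242627573269 res pct [-0.0048 -0.      0.005 ] y -0.067 0.207
8.5 [0.5169 0.053  0.2038] [-1.1   0.09 -0.29]
```

View pics/top6.png

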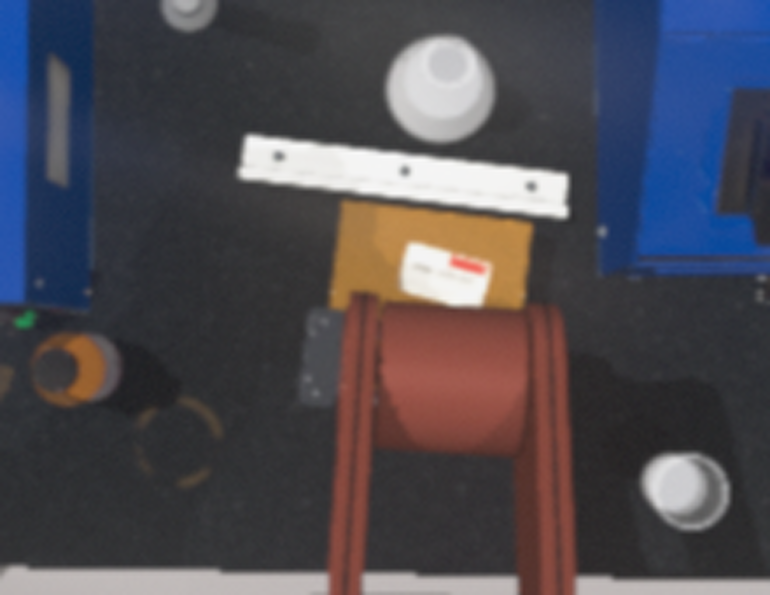

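About 10 mm left; creeping at 1 cm/s and less.

```bash
python3 -m handwheel '[[0,0.1,-0.01,0,0],[0,0.2,-0.02,0,0],[0,0.3,-0.03,0,0],[0,0.4,-0.04,0,0],[0,0.5,-0.05,0,0],[0,0.6,-0.06,0,0],[0,0.65,-0.07,0,0],[0,0.7,-0.07,0,0],[0,0.75,-0.08,0,0],[0,0.8,-0.08,0,0]]'
python3 meas.py 7
```

```text
time_s: 9.5
tcp_pos: [0.5247, 0.0522, 0.2038]
ee_rot: [-2.704, 1.571, -2.808]
contact_force: [-2.4, -0.4, 2.0]
opening: 0.0873
depth-mask corners [[0.572, 0.1284], [0.6622, 0.1201], [0.6474, -0.0363], [0.5575, -0.0269]] c [0.6098 0.0463] [np.float64(0.156), np.float64(0.0906), np.float64(0.1571), np.float64(0.0904)] z 0.054
colour corners [[0.6569, 0.1312], [0.6596, -0.0335], [0.3674, -0.035], [0.3646, 0.1256]] c [0.5121 0.0471] [np.float64(0.2923), np.float64(0.1646), np.float64(0.2921), np.float64(0.1607)]
near mid [0.366  0.0453] heading 91.01
far mid [0.6582 0.0488] heading 90.94
rail top pts 329 line x=0.1047*y+0.6590 heading 84.02379494790983 res pct [-0.0049 -0.      0.0052] y -0.067 0.207
9.55 [0.5248 0.0522 0.2038] [-2.34  0.41  2.08]
```

View pics/top7.png

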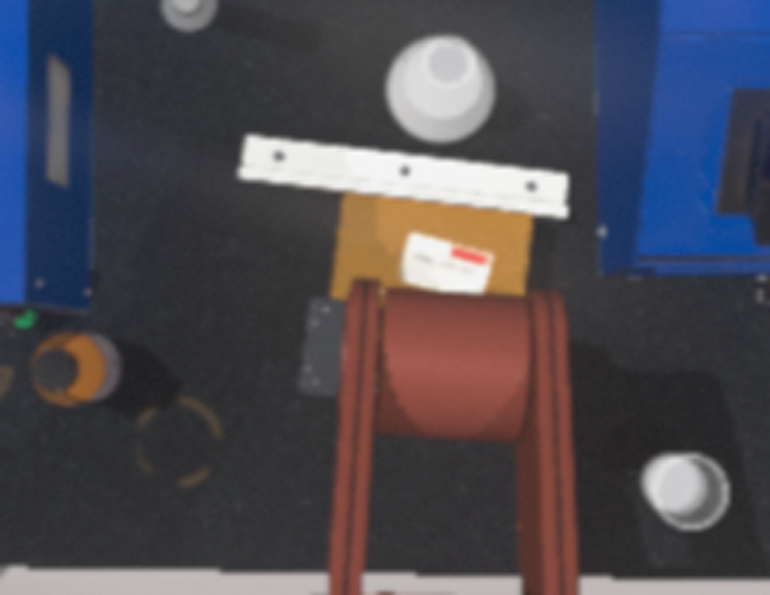

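```bash
python3 -m handwheel '[[0,0.03,0,0,0],[0,0.06,-0.01,0,0],[0,0.09,-0.01,0,0],[0,0.12,-0.01,0,0],[0,0.15,-0.02,0,0],[0,0.18,-0.02,0,0],[0,0.2,-0.02,0,0],[0,0.2,-0.02,0,0],[0,0.2,-0.02,0,0],[0,0.2,-0.02,0,0]]'
python3 meas.py 8 | sed -n '1p;6,7p'
```

```text
time_s: 10.55
tcp_pos: [0.5267, 0.052, 0.2037]
ee_rot: [-0.08, 1.571, -0.184]
contact_force: [-3.2, 0.1, 1.6]
opening: 0.0869
depth-mask corners [[0.5752, 0.1285], [0.6646, 0.1197], [0.6486, -0.0368], [0.5596, -0.0269]] c [0.612  0.0461] [np.float64(0.1562), np.float64(0.0898), np.float64(0.1573), np.float64(0.0896)] z 0.054
10.6 [0.5267 0.052  0.2038] [-2.6  -0.33  0.9 ]
```

```bash
python3 -m handwheel '[[0,0.02,0,0,0],[0,0.04,0,0,0],[0,0.06,-0.01,0,0],[0,0.08,-0.01,0,0],[0,0.1,-0.01,0,0],[0,0.12,-0.01,0,0],[0,0.12,-0.01,0,0],[0,0.12,-0.01,0,0],[0,0.12,-0.01,0,0],[0,0.12,-0.01,0,0]]'
python3 - <<'E'
from h import *
c=camera('scene'); cv2.imwrite('pics/scene9.png',cv2.resize(c['frame'][185:285,260:390],None,fx=6,fy=6,interpolation=2))
E
python3 meas.py 9 | sed -n '1p;6,7p'
```

```text
time_s: 11.6
tcp_pos: [0.5279, 0.0519, 0.2037]
ee_rot: [0.12, 1.571, 0.016]
contact_force: [-2.5, 0.0, 1.7]
opening: 0.0872
depth-mask corners [[0.5781, 0.1283], [0.6658, 0.1194], [0.6496, -0.037], [0.5621, -0.0271]] c [0.6139 0.0459] [np.float64(0.1562), np.float64(0.0882), np.float64(0.1573), np.float64(0.088)] z 0.054
11.7 [0.5279 0.0519 0.2037] [-2.63  0.23  1.24]
```

View pics/scene9.png

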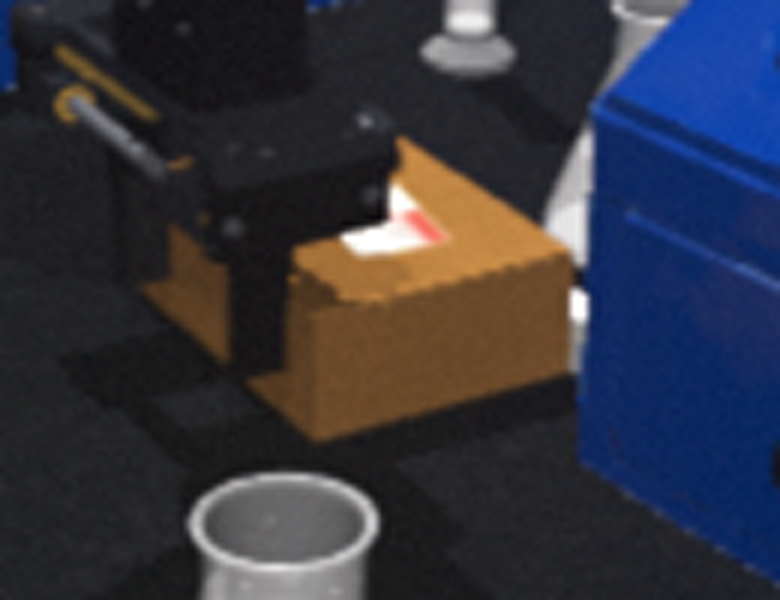

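The scene view shows only a thin sliver of rail to the right of the carton at (580,330). The force hasn't risen yet, so I'll keep creeping.

```bash
python3 -m handwheel '[[0,0.02,0,0,0],[0,0.04,0,0,0],[0,0.06,-0.01,0,0],[0,0.08,-0.01,0,0],[0,0.1,-0.01,0,0],[0,0.12,-0.01,0,0],[0,0.12,-0.01,0,0],[0,0.12,-0.01,0,0],[0,0.12,-0.01,0,0],[0,0.12,-0.01,0,0]]'
python3 meas.py 10 | sed -n '1p;6,7p'
```

```text
time_s: 12.7
tcp_pos: [0.5287, 0.0518, 0.2037]
ee_rot: [-3.035, 1.569, -3.139]
contact_force: [-5.8, 0.3, 5.8]
opening: 0.0869
depth-mask corners [[0.578, 0.1282], [0.6663, 0.1195], [0.6503, -0.037], [0.5624, -0.0272]] c [0.6143 0.0459] [np.float64(0.1562), np.float64(0.0887), np.float64(0.1573), np.float64(0.0885)] z 0.054
12.75 [0.5287 0.0519 0.2037] [-6.04  0.21  4.4 ]
```

```bash
python3 -m handwheel '[[0,0.02,0,0,0],[0,0.04,0,0,0],[0,0.06,0,0,0],[0,0.08,-0.01,0,0],[0,0.08,-0.01,0,0],[0,0.08,-0.01,0,0],[0,0.08,-0.01,0,0],[0,0.08,-0.01,0,0],[0,0.08,-0.01,0,0],[0,0.08,-0.01,0,0]]'
python3 - <<'E'
from workcell import robot
s=robot.read_state();print(s['moment'])
E
python3 meas.py 11 | sed -n '1p;6,7p'
```

```text
time_s: 13.75
tcp_pos: [0.529, 0.0518, 0.2036]
ee_rot: [-3.087, 1.568, 3.092]
contact_force: [-9.1, 0.4, 7.4]
opening: 0.0869
[0.07239563 1.30957946 0.00402678]
depth-mask corners [[0.578, 0.1282], [0.6663, 0.1195], [0.6503, -0.037], [0.5624, -0.0272]] c [0.6143 0.0459] [np.float64(0.1562), np.float64(0.0887), np.float64(0.1573), np.float64(0.0885)] z 0.054
13.8 [0.529  0.0519 0.2036] [-8.31  0.2   8.01]
```

The force is up to 9 N, the carton has stopped moving, and the moment about z is about 0, so both fingers carry equal load and the carton is flush. Now I'll retract straight back, then lift.

```bash
python3 -m handwheel '[[0,-0.1,0.01,0,0],[0,-0.3,0.03,0,0],[0,-0.8,0.08,0,0],[0,-2,0.2,0,0],[0,-4,0.4,0,0],[0,-6,0.6,0,0],[0,-8,0.8,1,0],[0,-10,1,4,0],[0,-12,1.2,7,0],[0,-13,1.3,10,0]]'
python3 -m handwheel '[[0,0,0,2,0],[0,-1,0,4,0],[0,-2,0,7,0],[0,-3,0,10,0],[0,-3,0,10,0],[0,-3,0,10,0],[0,-3,0,10,0],[0,-3,0,10,0],[0,-3,0,10,0],[0,-3,0,10,0]]'
python3 meas.py 12
python3 - <<'E'
from h import *
c=camera('scene'); cv2.imwrite('pics/scene12.png',cv2.resize(c['frame'][150:300,210:390],None,fx=4,fy=4,interpolation=2))
a=dict(np.load('top0.npz')); b=dict(np.load('top12.npz'))
for nm,(r0,r1,c0,c1) in dict(bottle=(222,248,225,258),beaker=(258,282,400,430),flask=(138,172,328,364)).items():
    for k in(a,b):
        q=cloud(k)[r0:r1,c0:c1].reshape(-1,3); q=q[(q[:,2]>.02)&(q[:,2]<.2)]; print(nm,len(q),q.mean(0).round(4))
E
```

```text
time_s: 14.8
tcp_pos: [0.3983, 0.0649, 0.3043]
ee_rot: [-3.107, 1.57, 3.072]
contact_force: [1.3, -0.0, 0.5]
opening: 0.0873
time_s: 15.8
tcp_pos: [0.3699, 0.0647, 0.403]
ee_rot: [-3.092, 1.569, 3.087]
contact_force: [0.1, -0.3, 0.5]
opening: 0.0873
depth-mask corners [[0.5491, 0.1312], [0.6664, 0.1193], [0.6501, -0.0376], [0.5331, -0.0242]] c [0.5997 0.0472] [np.float64(0.1562), np.float64(0.118), np.float64(0.1577), np.float64(0.1177)] z 0.0538
colour corners [[0.5475, 0.1334], [0.6636, 0.122], [0.6474, -0.0374], [0.5317, -0.0244]] c [0.5975 0.0484] [np.float64(0.1587), np.float64(0.1167), np.float64(0.1602), np.float64(0.1165)]
near mid [0.5396 0.0545] heading 84.28
far mid [0.6555 0.0423] heading 84.19
rail top pts 257 line x=0.0996*y+0.6603 heading 84.30958491542563 res pct [-0.0053  0.0001  0.0042] y -0.067 0.207
15.85 [0.3699 0.0647 0.4032] [-0.2  -0.36 -0.69]
bottle 429 [0.5147 0.3291 0.0923]
bottle 436 [0.5147 0.3289 0.0917]
beaker 389 [ 0.4225 -0.165   0.0428]
beaker 389 [ 0.4224 -0.1651  0.0427]
flask 656 [0.7507 0.0402 0.0567]
flask 649 [0.7508 0.0401 0.0571]
```

View pics/scene12.png

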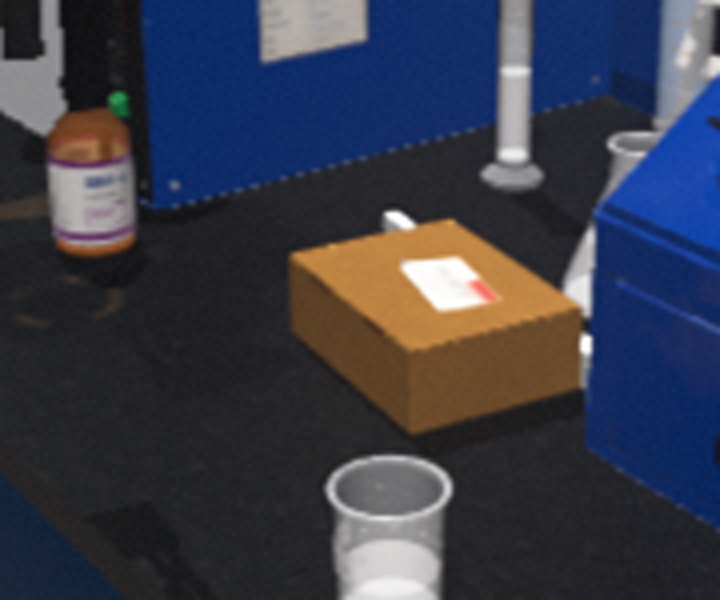

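View pics/top12.png

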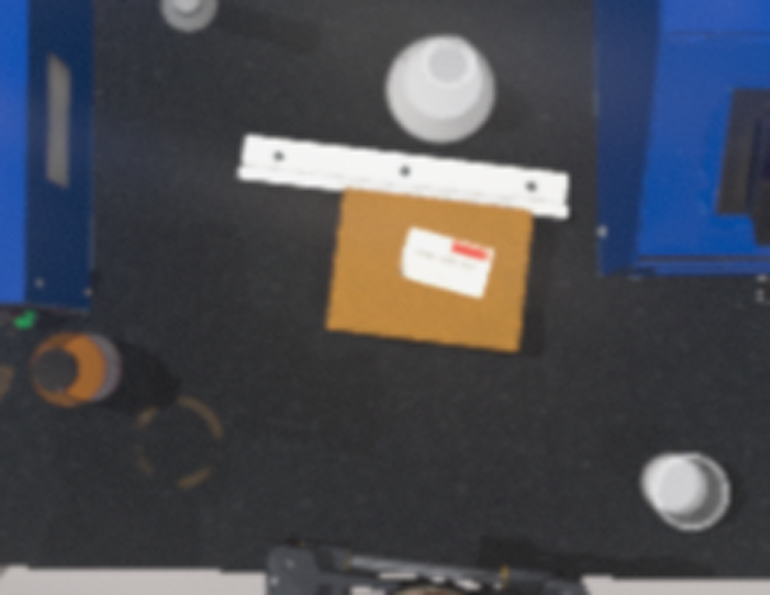

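The carton is label up against the rail, its far edge running from (345,190) to (533,210) in the top crop. It did not move when I released it, and the other three objects are where they started.

```bash
python3 -c "
from workcell import hand_in; print(hand_in())"
```

```text
the job is handed in; nothing more can be done
None
```

The carton is lying flat with its label up, its long side against the stop rail. I handed the job in after about 16 s of robot time.

I tipped it with the open fingers near the top of the label face. I then squared the jaws to the rail, pushed the carton across, and crept the last centimetre at 1 cm/s, slowing to 2 mm/s before it touched. The final push peaked at about 9 N.

**Last checks, with the arm retracted:**
- **Flush:** The carton's long side reads 84.2° and the rail 84.0° (84.3° in the last picture, where the carton hides part of it). The far edge stayed put on release, within 0.2 mm. It matches the fitted rail face to within 1 mm, but the cameras are only good to about 2 mm. The stronger evidence for contact is that the force rose while the carton stopped moving, with almost no twisting moment.
- **Within the rail:** The carton is about 30 mm inside the nearer end of the rail.
- **Other objects:** The bottle, beaker and flask read the same positions as at the start, within 0.3 mm.

**Checks that failed or disagreed:**
- The colour-based outline was useless while the arm was in view, because it picked up the red arm.
- With the arm clear, the colour outline put the far edge about 3 mm short of where the depth camera did. I went by the depth reading and the contact force.

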